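# One pump of syrup into the red mug

### The job

Swing the spout of the syrup dispenser round until it is over the red mug, then press the pump head all the way down and let it spring back up. Do not pump while the spout is anywhere else, leave both mugs standing where they are, and leave the spout over the red mug.

Things in the scene. Friction and masses are not known exactly. Their poses are not given: they have to be found in the camera images.
- dispenser: Syrup dispenser: amber bottle (68 mm across) on a round dark wooden foot (84 mm across), fixed to the counter, with a black pump head and a steel spout on top, 208 mm high in all. Origin at the centre of the foot's underside, z up along the pump's axis.
- pump (a joint): How far the pump head is pressed down, m: 0 up, 0.018 fully down against its stop. A spring pushes it up: about 3 N to start it, 8 N at the bottom. Head and spout go down together.
- spout (a joint): Swivel angle of the spout about the pump's upright axis, rad, from -2 to 2, counterclockwise seen from above. At 0 the spout points along the dispenser's own -x; at +1.57 along its -y. Light friction (0.04 N m) holds it where it is left.
- pump_top (a point): Centre of the flat round top of the black pump head, on the pump's axis, 208 mm above the counter when up. The head is 44 mm across and 26 mm high; press here. Its frame turns with the spout: the spout points along its -x.
- spout_grip (a point): Middle of the straight level part of the steel spout, on the centre line of the 13.6 mm thick round tube, 60 mm from the pump's axis and 196 mm above the counter when up. The frame's -x points out along the spout, z up. The level tube is free from 22 mm to 90 mm from the axis; it can be pinched from above or pushed sideways.
- spout_outlet (a point): Lower end of the spout's downturned nose, where the syrup comes out: 100 mm from the pump's axis, 163 mm above the counter when up.
- red_mug: Loose red speckled enamel mug, 81 mm high, round body 87 mm across outside and about 78 mm inside, with a handle that sticks out 30 mm toward the body's own -x. Origin on the underside, 14.5 mm from the mug's centre line toward the handle; z up.
- red_mug_mouth (a point): Centre of the red mug's open mouth, at rim height. It stands about 100 mm (90 to 115) from the pump's axis.
- black_mug: Loose black speckled enamel mug, 79 mm high, round body 89 mm across outside and about 78 mm inside, with a handle that sticks out 30 mm toward the body's own -x. Origin on the underside, 14.5 mm from the mug's centre line toward the handle; z up.
- black_mug_mouth (a point): Centre of the black mug's open mouth, at rim height, on the other side of the dispenser.

How it is judged:
By the outcome, as a careful person would: the job done as asked, in the order asked, and still so for the second after the job is handed in, with the robot touching nothing.
It also fails if it takes over 40 s, if anything falls off the work surface, if the arm or the gripper's body presses on something with over 40 N, if the wrist force passes 120 N, or if a joint passes its speed limit or range.

### The arm

A 6-joint arm with a two-finger parallel gripper is mounted at the origin on a cart in front of the work surface, level with it; the furniture and walls round the work are solid. World frame = base frame: x ahead of the robot, y to its left, z up, the work surface at z = 0. Lengths are in m, angles in rad, forces in N, time in s.
With the tool pointing down it reaches from about 0.3 to 0.775 m from the base axis. Payload 14.6 kg.
Tool frame: the origin (TCP) lies at the very end of the fingers, on their centre line; the grasp point (between the pads) lies 19 mm behind it; z points along the fingers, y is the direction in which the jaws open and shut (so a half turn about z gives the same grasp; the last joint's range is limited). The gripper opens to 94 mm and grips with 3 to 60 N. Pads are 16 mm wide; open, the fingers measure 119 mm over their backs; the gripper's body (75 mm by 177 mm) begins 78 mm behind the grasp point.
Start: joints at [-1.22, 0.3, 1.521, -0, 1.321, -0.067], TCP at [0.223, -0.503, 0.184] pointing down, gripper open.
Joint ranges: [-3.03, 3.03], [-0.79, 2.21], [0.23, 2.52], [-1.04, 4.18], [0, 3.07], [-2.55, 2.55]. Speed limits (rad/s): [2.22, 2.22, 2.57, 3.14, 3.14, 3.14].

### API

Orientations are given as [roll, pitch, yaw] about the fixed x, y, z axes, in that order (R = Rz(yaw) Ry(pitch) Rx(roll)).
In Python, from station import ctrl, vision, ticket gives the robot as it stands.
- The arm moves only by the tool step_arm, never from a script. Its argument "steps" is a list of rows, each an object of numbers: "x", "y", "z": the shift along the tool's x, y, z in m; "ax", "ay", "az": the turn, a rotation vector about the tool's x, y, z in degrees; "claw": the finger opening in m, from 0 to 0.094. A call has 1 to 5 rows; each row shifts and turns the pose as measured when the row begins, along the tool's axes as they then stand; what a row does not reach is not made up. A row lasts 1/12 s, in which the tool goes at most 41.7 mm and 7.16 degrees, less where a joint would pass 70% of its speed; a pose out of reach is approached as far as the arm can. A call with a gripper value outside its range is refused whole. The fingers move at their own pace and stop on an object; "grip_force" is the grip in N (left out, the last holds). Time passes only in rows, so rows that do not move let the fingers close. It gives the time, the measured TCP pose, the force and the opening at its end, in the units of the state.
- ctrl.get_obs(): the state, without advancing time (a new reading comes with each control period).
- vision.camera(name): name is "scene" or "side" or "wrist"; returns (picture, depth): 480x640x3 uint8, red, green, blue; 480x640 float32, m along the optical axis (not along the pixel's ray), 0 where there is no reading.
- vision.camera_params(name): a dict with "fov_y" (degrees; the focal length in pixels is half the picture's height over the tangent of half this angle, whatever the lens; pixels are square), "cx", "cy" (the principal point, pixels), "k1" (the pictures are not rectified: a ray, as slopes to the right and down, at radius r is drawn at 1 + k1 r^2 times it, then the intrinsics apply), "origin" and "attitude" of the camera in the world; the wrist camera has in their place "mount" (4x4, takes a point from camera to tool coordinates, whose origin is the TCP and whose axes are the flange's). Camera axes: x right, y up, looking along -z (the intrinsics and any distortion apply to the point x, -y, -z); pixel columns grow to the right and rows downward; lengths in m; the calibration is good to about 2 mm. A picture is of the moment at which its call begins: read the wrist's pose just before it. camera_params takes no time and is no camera call.
- ticket.hand_in(): hands the job in, once; it reports no verdict.
The state is a dict: "time_s": time; "qpos": joint angles; "joint_vel": joint speeds; "tau": joint torques, N m; "ee_pos": TCP position; "eef_rot": TCP orientation; "force": force on the tool from outside, world axes, zero at the start; "moment": the same for the moment, N m; "grip_width": finger opening in m.
Only numpy, scipy, OpenCV 4.12 (cv2) and the standard library are available. Lean on these libraries where they do the work, as an engineer would, in place of code of your own. Each camera call takes 0.05 s, during which the arm holds its last target.

## Working session

There is one attempt and no reset: what is moved stays moved. The work goes in short steps, Python scripts to look and compute and a tool call to move; the robot and the scene stay as the last step left them, time stands still between calls to the robot, and variables do not carry over. Pictures are saved under pics/ and viewed, and the job is handed in when it is done.

Besides the shell and the picture viewer there is one more tool, called after "Request:" in YAML: its name, and indented under it one key for each argument. step_arm: Moves the arm, as the interface text tells. Its arguments: {"type":"object","properties":{"steps":{"type":"array"},"grip_force":{"type":"number"}},"required":["steps"]}

```bash
mkdir -p pics
python3 - <<'E'
from station import ctrl, vision
import cv2,numpy as np
print(ctrl.get_obs())
for n in ("scene","side"):
    p,d=vision.camera(n); cv2.imwrite(f"pics/{n}0.png",p[:,:,::-1]); np.savez(f"{n}0.npz",p=p,d=d)
    print(n,vision.camera_params(n))
print(vision.camera_params("wrist"))
E
```

```text
{'time_s': 0.0, 'qpos': array([-1.21959787e+00,  3.00457045e-01,  1.52159478e+00,  8.97917158e-06,
        1.32068829e+00, -6.66018684e-02]), 'joint_vel': array([-0.00192088,  0.0006143 , -0.00153003,  0.00088551,  0.00079907,
        0.00021609]), 'tau': array([-5.08915873e-04, -5.31813526e+01, -3.52738559e+01,  7.08053727e-02,
        2.44317355e-02, -1.04346250e-04]), 'ee_pos': array([ 0.2230618 , -0.50241881,  0.18348826]), 'eef_rot': array([-3.14044831e+00, -8.50445816e-05,  4.17798051e-01]), 'force': array([ 0.21053446, -0.56217964,  0.4675661 ]), 'moment': array([-0.03637377,  0.0494252 ,  0.03332562]), 'grip_width': 0.0939046230611175}
scene {'fov_y': 48.03390679090123, 'cx': 317.8805880397127, 'cy': 234.37604414408685, 'k1': 0.03930645560569601, 'origin': array([0.04421876, 0.65444255, 0.58717964]), 'attitude': array([ 1.01994759, -0.01180863, -2.55519705])}
side {'fov_y': 48.99632067876497, 'cx': 318.6351974457778, 'cy': 240.5813188930908, 'k1': -0.0817329010113047, 'origin': array([0.16578535, 0.64416145, 0.70754115]), 'attitude': array([ 0.87181418, -0.00502576, -2.66693444])}
{'fov_y': 63.63773937484971, 'cx': 322.5667465888714, 'cy': 245.188650921291, 'k1': -0.0372392611115792, 'mount': array([[ 4.95092387e-04,  9.60566161e-01,  2.78051082e-01,
         8.06517236e-02],
       [ 9.99999588e-01, -2.63919135e-04, -8.68834568e-04,
        -6.70736955e-04],
       [-7.61190085e-04,  2.78051398e-01, -9.60565896e-01,
        -2.01915603e-01],
       [ 0.00000000e+00,  0.00000000e+00,  0.00000000e+00,
         1.00000000e+00]])}
```

View pics/scene0.png

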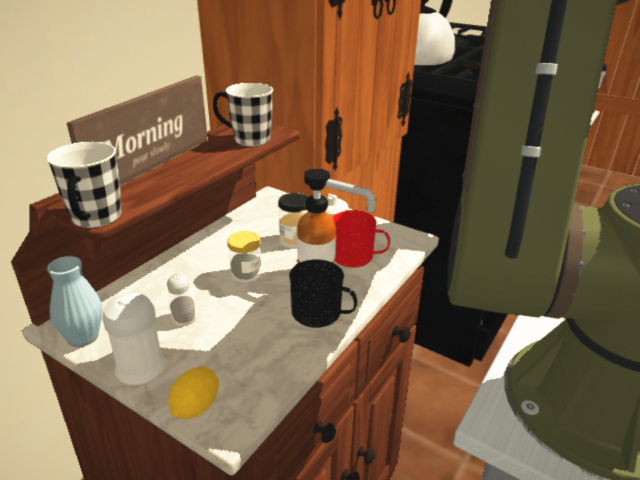

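View pics/side0.png

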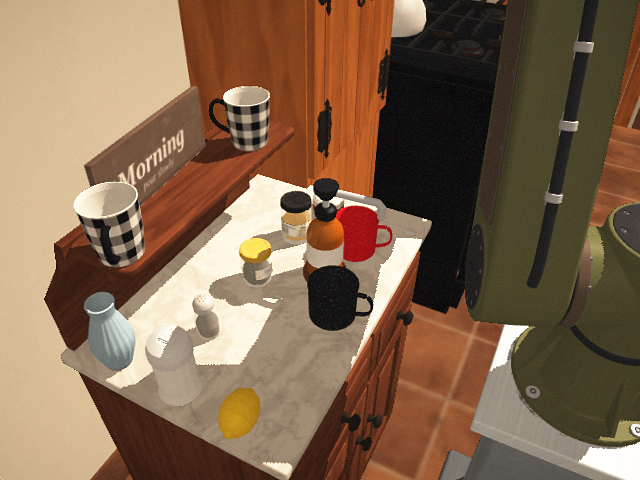

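The scene picture shows the pump head at about (317,178) with the spout running to a nose near (372,205). The red mug's rim is at about (355,218) and the black mug's at (317,268). Next I'll turn these into positions.

```bash
cat > h.py <<'E'
import numpy as np,cv2
from scipy.spatial.transform import Rotation as R
from station import vision,ctrl
def K(pr):
    f=240/np.tan(np.radians(pr['fov_y'])/2); return np.array([[f,0,pr['cx']],[0,f,pr['cy']],[0,0,1]])
def cam(name,obs=None):
    pr=vision.camera_params(name)
    if name=='wrist':
        T=np.eye(4);T[:3,:3]=R.from_euler('xyz',obs['eef_rot']).as_matrix();T[:3,3]=obs['ee_pos'];T=T@pr['mount']
        return pr,T[:3,:3],T[:3,3]
    return pr,R.from_euler('xyz',pr['attitude']).as_matrix(),np.array(pr['origin'])
def slopes(pr,uv):
    return cv2.undistortPoints(np.asarray(uv,float).reshape(-1,1,2),K(pr),np.array([pr['k1'],0,0,0.]),).reshape(-1,2)
def rays(c,uv):
    pr,Rm,o=c; s=slopes(pr,uv); return o,np.c_[s[:,0],-s[:,1],-np.ones(len(s))]@Rm.T
def onplane(c,uv,z):
    o,d=rays(c,uv); return o+d*((z-o[2])/d[:,2])[:,None]
def cloud(c,d):
    v,u=np.mgrid[:480,:640]; o,r=rays(c,np.c_[u.ravel(),v.ravel()])
    P=o+r*d.ravel()[:,None]; return P.reshape(480,640,3)
def fitcirc(xy):
    A=np.c_[2*xy,np.ones(len(xy))]; b=(xy**2).sum(1)
    s=np.linalg.lstsq(A,b,rcond=None)[0]; return s[:2],np.sqrt(s[2]+s[0]**2+s[1]**2)
E
python3 - <<'E'
from h import *
for n in("scene","side"):
    z=np.load(n+"0.npz");p,d=z['p'],z['d'];P=cloud(cam(n),d);ok=d>0
    hsv=cv2.cvtColor(p,cv2.COLOR_RGB2HSV)
    on=ok&(P[...,2]>-.01)&(P[...,2]<.23)&(P[...,0]>.2)&(P[...,0]<.9)
    u=np.arange(640)[None]+0*P[...,0]; 
    reg=on&(u>250)&(u<410)
    print(n,"table z",np.median(P[...,2][ok&(abs(P[...,2])<.01)]))
    red=reg&((hsv[...,0]<6)|(hsv[...,0]>174))&(hsv[...,1]>180)&(hsv[...,2]>80)
    q=P[red];print("red",len(q),q.min(0),q.max(0)); q1=q[(q[:,2]>.076)&(q[:,2]<.088)];print(" rim",len(q1),fitcirc(q1[:,:2]),q1.min(0),q1.max(0))
    hd=reg&(P[...,2]>.203)&(P[...,2]<.214); q=P[hd];print("top",len(q),q.mean(0),q.min(0),q.max(0),fitcirc(q[:,:2]))
    for zz in (.15,.16,.17,.18,.19,.20):
        q=P[reg&(P[...,2]>zz)&(P[...,2]<zz+.01)]; 
        if len(q): print(zz,len(q),q.mean(0),q.min(0),q.max(0))
    blk=reg&(hsv[...,2]<70)&(P[...,2]<.1)&(P[...,2]>.0);q=P[blk];q1=q[(q[:,2]>.068)&(q[:,2]<.085)];print("blk",len(q),q1.min(0),q1.max(0))
E
```

```text
scene table z -0.0005268891211717142
red 2080 [ 0.39704404 -0.15942705  0.0023438 ] [ 0.51121496 -0.07011365  0.08142928]
 rim 207 (array([ 0.46831665, -0.11402578]), np.float64(0.04110192139181603)) [ 0.42558836 -0.15787455  0.07603464] [ 0.51121496 -0.07059592  0.08142928]
top 1037 [ 0.61485175 -0.25264572  0.20800341] [ 0.40351232 -0.68128834  0.20301806] [0.77015423 0.00134596 0.21396773] (array([ 0.40526333, -0.32472055]), np.float64(0.3080223507374474))
0.15 604 [ 0.60529453 -0.31486632  0.1550301 ] [ 0.4722545  -0.69012501  0.15000602] [ 0.6992174  -0.00164665  0.15995544]
0.16 654 [ 0.6158987  -0.30835921  0.16488542] [ 0.3853696  -0.68520559  0.16001218] [ 0.77564188 -0.00564975  0.16999793]
0.17 726 [ 0.63665804 -0.31060688  0.17531713] [ 0.38368688 -0.68204612  0.17000564] [ 0.77302551 -0.01339217  0.17998089]
0.18 1052 [ 0.64025823 -0.26235768  0.18564106] [ 0.38445993 -0.69069498  0.18000297] [ 0.77087612 -0.00613563  0.18998955]
0.19 1415 [ 0.60896771 -0.20511397  0.19403954] [ 0.38535305 -0.68230808  0.19000026] [0.77230523 0.00165412 0.19999863]
0.2 1122 [ 0.58646058 
[... 769 characters left out ...]
5998048]
0.16 650 [ 0.61082219 -0.27508814  0.16466697] [ 0.38674259 -0.78694446  0.16000698] [ 0.75348102 -0.00198639  0.16993553]
0.17 526 [ 0.63234094 -0.32925558  0.17501147] [ 0.38484348 -0.85175875  0.17000164] [ 0.7519205  -0.01236467  0.17999936]
0.18 838 [ 0.63786882 -0.31847951  0.18521594] [ 0.38454339 -0.85723264  0.1800007 ] [ 0.75340562 -0.00670372  0.18998804]
0.19 1511 [ 0.62876833 -0.23044161  0.19428739] [ 0.38519557 -0.81541439  0.19001008] [0.75182543 0.00250757 0.19999732]
0.2 1134 [ 0.56472987 -0.19627228  0.2053604 ] [ 0.39303421 -0.81878574  0.20002686] [0.74977038 0.00242832 0.20999456]
blk 4312 [ 0.3681762  -0.73519464  0.06806884] [0.64607579 0.11053715 0.08496349]
```

Run:
```python
from h import *
for n in("scene","side"):
    z=np.load(n+"0.npz");p,d=z['p'],z['d'];P=cloud(cam(n),d)
    hsv=cv2.cvtColor(p,cv2.COLOR_RGB2HSV)
    reg=(d>0)&(P[...,0]>.34)&(P[...,0]<.6)&(P[...,1]>-.16)&(P[...,1]<.14)
    q=P[reg&(P[...,2]>.204)&(P[...,2]<.214)];print(n,"top",len(q),np.median(q,0),q.min(0),q.max(0),(q.min(0)+q.max(0))/2)
    for zz in (.15,.16,.17,.18,.19,.20):
        q=P[reg&(P[...,2]>zz)&(P[...,2]<zz+.01)]; print(zz,len(q),q.mean(0).round(3),q.min(0).round(3),q.max(0).round(3))
    q=P[reg&(P[...,2]>.185)&(P[...,2]<.206)&(np.hypot(P[...,0]-np.median(q[:,0])*0-.47,P[...,1]+.02)>.03)]
    c,_,vt=None,None,np.linalg.svd(q[:,:2]-q[:,:2].mean(0))[2]; print("spout",len(q),q.mean(0),vt[0],q.min(0),q.max(0))
    blk=reg&(hsv[...,2]<70)&(P[...,2]<.1)&(P[...,2]>.0);q=P[blk];q1=q[(q[:,2]>.07)&(q[:,2]<.085)];print("blk",len(q1),q1.min(0),q1.max(0),fitcirc(q1[:,:2]))
    # other tall things
    for x0,x1,y0,y1 in [(.3,.8,-.35,.6)]:
        m=(d>0)&(P[...,0]>x0)&(P[...,0]<x1)&(P[...,1]>y0)&(P[...,1]<y1)&(P[...,2]>.02)&(P[...,2]<.6)
        H={}
        for pt in P[m]:
            k=(round(pt[0]/.05)*.05,round(pt[1]/.05)*.05);H.setdefault(k,[]).append(pt[2])
        if n=="scene":
            for i in np.arange(6,17):
                print("%.2f"%(i*.05)," ".join("%3d"%(1000*np.percentile(H[(i*.05,j*.05)],95)) if (i*.05,j*.05) in H else "  ." for j in range(-7,12)))
```

```text
scene top 269 [ 0.48894484 -0.01837653  0.20722757] [ 0.46835093 -0.04185852  0.20407457] [0.51226907 0.00134596 0.20969485] [ 0.49031    -0.02025628  0.20688471]
0.15 147 [ 0.485 -0.011  0.155] [ 0.472 -0.04   0.15 ] [ 0.508 -0.002  0.16 ]
0.16 145 [ 0.478 -0.018  0.163] [ 0.385 -0.036  0.16 ] [ 0.505 -0.006  0.17 ]
0.17 78 [ 0.429 -0.022  0.175] [ 0.384 -0.031  0.17 ] [ 0.495 -0.013  0.18 ]
0.18 89 [ 0.431 -0.02   0.185] [ 0.384 -0.036  0.18 ] [ 0.498 -0.006  0.19 ]
0.19 363 [ 0.439 -0.018  0.196] [ 0.385 -0.033  0.19 ] [0.503 0.002 0.2  ]
0.2 450 [ 0.472 -0.019  0.205] [ 0.395 -0.042  0.2  ] [0.512 0.001 0.21 ]
spout 330 [ 0.42033905 -0.02190415  0.19671147] [-0.97836141 -0.20690324] [ 0.38445993 -0.03592089  0.18531818] [0.51175247 0.00165412 0.20592381]
blk 542 [ 0.37356959 -0.08391193  0.07000371] [0.59511546 0.1090687  0.08498742] (array([0.46083914, 0.04341605]), np.float64(0.05943124773216176))
0.30   .   .   .   .   .   .   .   .   .   .   .   .   .   .   .   .   .   .   .
0.35   .   .   .   .   .   .   .   .  68   .   .   .   .   .   .   .   .   .   .
0.40   .   .   .   . 
[... 923 characters left out ...]
] [ 0.51  -0.001  0.16 ]
0.16 182 [ 0.485 -0.016  0.164] [ 0.387 -0.036  0.16 ] [ 0.509 -0.002  0.17 ]
0.17 66 [ 0.433 -0.021  0.175] [ 0.385 -0.028  0.17 ] [ 0.496 -0.012  0.18 ]
0.18 62 [ 0.422 -0.02   0.186] [ 0.385 -0.031  0.18 ] [ 0.497 -0.007  0.19 ]
0.19 223 [ 0.434 -0.018  0.196] [ 0.385 -0.033  0.19 ] [0.508 0.003 0.2  ]
0.2 554 [ 0.465 -0.018  0.206] [ 0.393 -0.041  0.2  ] [0.513 0.002 0.21 ]
spout 325 [ 0.4201228  -0.021276    0.19892861] [-0.97900587 -0.20383203] [ 0.38493077 -0.03333567  0.18502868] [0.50921486 0.00242832 0.20587633]
blk 625 [ 0.36900551 -0.10002413  0.07000244] [0.59304379 0.11053715 0.08496349] (array([0.45213277, 0.04698288]), np.float64(0.05410310355563189))
```

Request:
step_arm:
  steps:
    - {"z": -0.03, "az": 6, "claw": 0}
    - {"z": -0.03, "az": 6, "claw": 0}
    - {"z": -0.03, "az": 6, "claw": 0}
    - {"z": -0.02, "az": 6, "claw": 0}
    - {"claw": 0}
  grip_force: 10

```text
validation failed for argument at $.st...
```

Run:
```python
from h import *
ax=np.array([.489,-.020])
for n in("scene","side"):
    z=np.load(n+"0.npz");d=z['d'];P=cloud(cam(n),d)
    r=P[...,:2]-ax; rr=np.hypot(r[...,0],r[...,1])
    m=(d>0)&(P[...,2]>.185)&(P[...,2]<.212)&(rr>.03)&(rr<.088)
    q=P[m]; a=np.degrees(np.arctan2(r[m][:,1],r[m][:,0]))%360
    c,vt=q[:,:2].mean(0),np.linalg.svd(q[:,:2]-q[:,:2].mean(0))[2]
    print(n,len(q),np.median(a),vt[0],c,q[:,2].max())
```

```text
scene 284 181.98392505028784 [-0.99650796 -0.08349778] [ 0.42964988 -0.02245619] 0.20338251527842482
side 279 181.22672730565878 [-0.99587036 -0.09078669] [ 0.42984005 -0.02178617] 0.20673414580142413
```

Request:
step_arm:
  steps:
    - {"x": 0.0, "y": 0.0, "z": -0.03, "ax": 0.0, "ay": 0.0, "az": 6.0, "claw": 0.0}
    - {"x": 0.0, "y": 0.0, "z": -0.03, "ax": 0.0, "ay": 0.0, "az": 6.0, "claw": 0.0}
    - {"x": 0.0, "y": 0.0, "z": -0.03, "ax": 0.0, "ay": 0.0, "az": 6.0, "claw": 0.0}
    - {"x": 0.0, "y": 0.0, "z": -0.02, "ax": 0.0, "ay": 0.0, "az": 6.0, "claw": 0.0}
  grip_force: 10

```text
time_s: 0.43
ee_pos: [0.2223, -0.5003, 0.2911]
eef_rot: [-3.128, 0.005, -0.014]
force: [-0.6, 0.3, 0.5]
grip_width: 0.0708
```

Request:
step_arm:
  steps:
    - {"x": 0.014, "y": -0.038, "z": 0.0, "ax": 0.0, "ay": 0.0, "az": 0.0, "claw": 0.0}
    - {"x": 0.014, "y": -0.038, "z": 0.0, "ax": 0.0, "ay": 0.0, "az": 0.0, "claw": 0.0}
    - {"x": 0.014, "y": -0.038, "z": 0.0, "ax": 0.0, "ay": 0.0, "az": 0.0, "claw": 0.0}
    - {"x": 0.014, "y": -0.038, "z": 0.0, "ax": 0.0, "ay": 0.0, "az": 0.0, "claw": 0.0}
    - {"x": 0.014, "y": -0.038, "z": 0.0, "ax": 0.0, "ay": 0.0, "az": 0.0, "claw": 0.0}

```text
time_s: 0.85
ee_pos: [0.2958, -0.3111, 0.2947]
eef_rot: [-3.131, 0.005, -0.031]
force: [2.3, -0.6, 0.3]
grip_width: 0.0373
```

Request:
step_arm:
  steps:
    - {"x": 0.014, "y": -0.038, "z": 0.0, "ax": 0.0, "ay": 0.0, "az": 0.0, "claw": 0.0}
    - {"x": 0.014, "y": -0.038, "z": 0.0, "ax": 0.0, "ay": 0.0, "az": 0.0, "claw": 0.0}
    - {"x": 0.014, "y": -0.038, "z": 0.0, "ax": 0.0, "ay": 0.0, "az": 0.0, "claw": 0.0}
    - {"x": 0.014, "y": -0.038, "z": 0.0, "ax": 0.0, "ay": 0.0, "az": 0.0, "claw": 0.0}
    - {"x": 0.014, "y": -0.038, "z": 0.0, "ax": 0.0, "ay": 0.0, "az": 0.0, "claw": 0.0}

```text
time_s: 1.27
ee_pos: [0.3709, -0.1166, 0.2958]
eef_rot: [-3.131, 0.004, -0.034]
force: [0.9, -0.8, 0.2]
grip_width: 0.004
```

Request:
step_arm:
  steps:
    - {"x": 0.014, "y": -0.037, "z": 0.0, "ax": 0.0, "ay": 0.0, "az": 0.0, "claw": 0.0}
    - {"x": 0.014, "y": -0.037, "z": 0.0, "ax": 0.0, "ay": 0.0, "az": 0.0, "claw": 0.0}
    - {"x": 0.014, "y": -0.037, "z": 0.0, "ax": 0.0, "ay": 0.0, "az": 0.0, "claw": 0.0}
    - {"x": 0.012, "y": -0.03, "z": 0.0, "ax": 0.0, "ay": 0.0, "az": -1.5, "claw": 0.0}
    - {"x": 0.0, "y": 0.0, "z": 0.0, "ax": -0.5, "ay": 0.0, "az": 0.0, "claw": 0.0}

```text
time_s: 1.68
ee_pos: [0.4309, 0.0354, 0.2967]
eef_rot: [-3.139, 0.004, -0.002]
force: [0.2, -0.5, -0.6]
grip_width: 0.0005
```

Request:
step_arm:
  steps:
    - {"x": -0.005, "y": 0.0, "z": 0.03, "ax": 0.0, "ay": 0.0, "az": 0.0, "claw": 0.0}
    - {"x": 0.0, "y": 0.0, "z": 0.03, "ax": 0.0, "ay": 0.0, "az": 0.0, "claw": 0.0}
    - {"x": 0.0, "y": 0.0, "z": 0.03, "ax": 0.0, "ay": 0.0, "az": 0.0, "claw": 0.0}
    - {"x": 0.0, "y": 0.0, "z": 0.02, "ax": 0.0, "ay": 0.0, "az": 0.0, "claw": 0.0}
    - {"x": 0.0, "y": 0.0, "z": 0.0, "ax": 0.0, "ay": 0.0, "az": 0.0, "claw": 0.0}

```text
time_s: 2.1
ee_pos: [0.4248, 0.0369, 0.1825]
eef_rot: [-3.141, 0.003, 0.003]
force: [-0.7, 0.1, -0.7]
grip_width: 0.0005
```

Run:
```python
from h import *
print(ctrl.get_obs()['ee_pos'])
p,d=vision.camera("scene"); cv2.imwrite("pics/s1.png",p[:,:,::-1])
```

```text
[0.42477265 0.03692043 0.18252227]
```

View pics/s1.png

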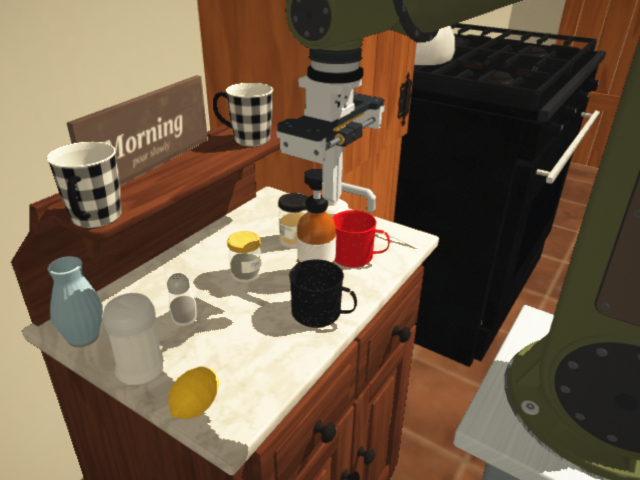

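Request:
step_arm:
  steps:
    - {"x": -0.001, "y": 0.018, "z": 0.0, "ax": 0.0, "ay": 0.0, "az": 0.0, "claw": 0.0}
    - {"x": -0.001, "y": 0.018, "z": 0.0, "ax": 0.0, "ay": 0.0, "az": 0.0, "claw": 0.0}
    - {"x": -0.001, "y": 0.008, "z": 0.0, "ax": 0.0, "ay": 0.0, "az": 0.0, "claw": 0.0}
    - {"x": -0.001, "y": 0.008, "z": 0.0, "ax": 0.0, "ay": 0.0, "az": 0.0, "claw": 0.0}
    - {"x": -0.001, "y": 0.008, "z": 0.0, "ax": 0.0, "ay": 0.0, "az": 0.0, "claw": 0.0}

```text
time_s: 2.57
ee_pos: [0.4222, -0.0259, 0.1904]
eef_rot: [-3.142, -0.004, 0.003]
force: [-0.8, -0.3, 0.6]
grip_width: 0.0004
```

Request:
step_arm:
  steps:
    - {"x": 0.0, "y": 0.003, "z": 0.006, "ax": 0.0, "ay": 0.0, "az": 0.0, "claw": 0.0}
    - {"x": 0.001, "y": 0.006, "z": 0.002, "ax": 0.0, "ay": 0.0, "az": 0.0, "claw": 0.0}

```text
time_s: 2.73
ee_pos: [0.4237, -0.0361, 0.1834]
eef_rot: [3.141, -0.007, 0.003]
force: [0.9, -0.4, 0.2]
grip_width: 0.0004
```

Run:
```python
from h import *
print(ctrl.get_obs()['ee_pos'],ctrl.get_obs()['force'])
p,d=vision.camera("side"); cv2.imwrite("pics/s2.png",cv2.resize(p[100:340,230:450,::-1],None,fx=2.5,fy=2.5))
```

```text
[ 0.42368811 -0.03606328  0.18344384] [ 0.86181225 -0.35359847  0.16041877]
```

View pics/s2.png

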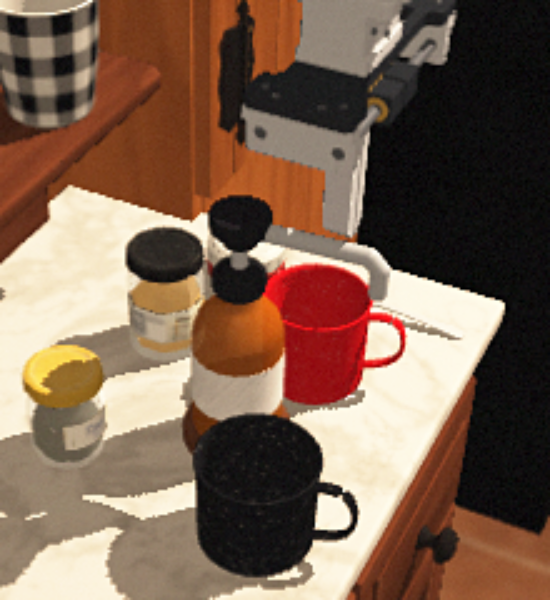

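```bash
cat > m.py <<'E'
from h import *
def meas(tag):
    o=ctrl.get_obs()
    for n in("scene","side","wrist"):
        p,d=vision.camera(n); P=cloud(cam(n,o),d); cv2.imwrite(f"pics/{tag}_{n}.png",p[:,:,::-1]); np.savez(f"{tag}_{n}.npz",p=p,d=d,P=P)
        ax=np.array([.489,-.020]); r=P[...,:2]-ax; rr=np.hypot(r[...,0],r[...,1])
        m=(d>0)&(P[...,2]>.18)&(P[...,2]<.208)&(rr>.03)&(rr<.088)&(P[...,2]<.208)
        q=P[m]; a=np.degrees(np.arctan2(r[m][:,1],r[m][:,0]))%360
        if len(q)>5: print(n,len(q),np.percentile(a,[5,25,50,75,95]).round(0),"zmax",q[:,2].max())
    return o
if __name__=="__main__":
    import sys; o=meas(sys.argv[1]); print(o['ee_pos'],o['force'],o['time_s'])
E
python3 m.py b
```

```text
scene 304 [177. 180. 182. 184. 190.] zmax 0.20798608117613793
side 286 [177. 179. 181. 184. 189.] zmax 0.20793863492873282
wrist 1627 [181. 185. 189. 193. 198.] zmax 0.20770305129594271
[ 0.42391705 -0.03690527  0.18339781] [-0.20311341  0.78650992  0.12597383] 2.7833
```

Run:
```python
import cv2
a=cv2.imread("pics/b_scene.png")[140:280,270:430]; b=cv2.imread("pics/scene0.png")[140:280,270:430]
cv2.imwrite("pics/b_cmp.png",cv2.resize(cv2.hconcat([b,a]),None,fx=2.5,fy=2.5))
```

```text
(no output)
```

View pics/b_cmp.png

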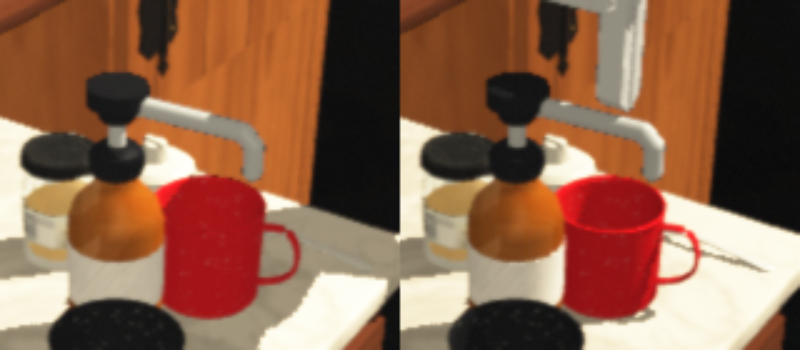

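View pics/b_wrist.png

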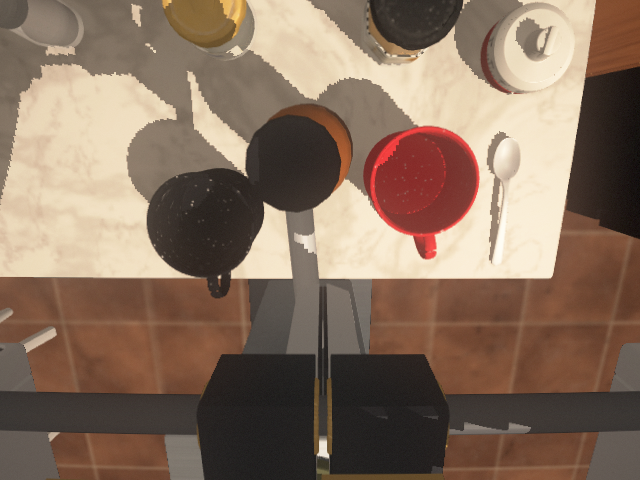

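Run:
```python
from h import *
o=ctrl.get_obs();T=o['ee_pos']
def proj(c,X):
    pr,Rm,og=c; q=(np.atleast_2d(X)-og)@Rm; s=np.c_[q[:,0]/-q[:,2],-q[:,1]/-q[:,2],np.ones(len(q))]
    return cv2.projectPoints(s,np.zeros(3),np.zeros(3),K(pr),np.array([pr['k1'],0,0,0.]))[0].reshape(-1,2)
for n in("scene","side","wrist"):
    print(n,proj(cam(n,o),np.array([T,T+[0,0,.04],[.489,-.02,.208],[.429,-.0255,.196],[.39,-.03,.163]])).round(0).tolist())
for n in ("scene","side"):
    P=np.load(f"b_{n}.npz")['P'];m=(np.hypot(P[...,0]-T[0],P[...,1]-T[1])<.03)&(P[...,2]>.205)&(P[...,2]<.26)&(P[...,0]<.45)
    q=P[m];print(n,len(q),q.min(0),q.max(0),q.mean(0))
```

```text
scene [[355.0, 194.0], [356.0, 171.0], [317.0, 174.0], [350.0, 188.0], [371.0, 212.0]]
side [[365.0, 203.0], [367.0, 183.0], [327.0, 186.0], [360.0, 199.0], [381.0, 220.0]]
wrist [[323.0, 283.0], [323.0, 315.0], [289.0, 168.0], [303.0, 282.0], [314.0, 321.0]]
scene 526 [ 0.41261925 -0.04971324  0.20511791] [ 0.43376467 -0.02064655  0.2598896 ] [ 0.41984887 -0.02928354  0.2347397 ]
side 399 [ 0.40013657 -0.04824708  0.20500097] [ 0.44323566 -0.01850163  0.25997294] [ 0.4204892  -0.0271727   0.23483786]
```

Run:
```python
import cv2
a=cv2.imread("pics/b_wrist.png")[200:360,230:410]; cv2.imwrite("pics/b_w2.png",cv2.resize(a,None,fx=3.5,fy=3.5,interpolation=cv2.INTER_CUBIC))
a=cv2.imread("pics/b_scene.png")[130:230,300:400]; cv2.imwrite("pics/b_s2.png",cv2.resize(a,None,fx=5,fy=5,interpolation=cv2.INTER_NEAREST))
import numpy as np
P=np.load("b_wrist.npz")['P']
for v in (230,260,280,290,300,320,340): print(v,[(u,P[v,u].round(3).tolist()) for u in (260,300,310,316,323,330,340,360)])
```

```text
230 [(260, [0.411, 0.027, 0.001]), (300, [0.459, -0.026, 0.203]), (310, [0.459, -0.03, 0.201]), (316, [0.411, -0.03, 0.001]), (323, [0.411, -0.037, 0.001]), (330, [0.411, -0.045, 0.001]), (340, [0.411, -0.055, 0.001]), (360, [0.411, -0.075, 0.001])]
260 [(260, [0.379, 0.028, 0.002]), (300, [0.444, -0.025, 0.204]), (310, [0.443, -0.03, 0.202]), (316, [0.443, -0.033, 0.2]), (323, [0.378, -0.038, 0.0]), (330, [0.379, -0.045, 0.002]), (340, [0.379, -0.055, 0.002]), (360, [0.378, -0.076, 0.0])]
280 [(260, [0.104, 0.141, -0.658]), (300, [0.433, -0.025, 0.204]), (310, [0.433, -0.03, 0.203]), (316, [0.432, -0.033, 0.201]), (323, [0.109, -0.04, -0.648]), (330, [0.108, -0.06, -0.65]), (340, [0.11, -0.088, -0.645]), (360, [0.106, -0.146, -0.656])]
290 [(260, [0.073, 0.143, -0.659]), (300, [0.432, -0.026, 0.214]), (310, [0.432, -0.031, 0.214]), (316, [0.433, -0.033, 0.215]), (323, [0.431, -0.037, 0.211]), (330, [0.433, -0.04, 0.215]), (340, [0.432, -0.045, 0.214]), (360, [0.074, -0.147, -0.657])]
300 [(260, [0.042, 0.144, -0.657]), (300, [0.432, -0.026, 0.226]), (310, [0.432, -0.031, 0.226]), (316, [0.432, -0.034, 0.226]), (323, [0.427, -0.037, 0.214]), (330, [0.432, -0.04, 0.226]), (340, [0.432, -0.044, 0.226]), (360, [0.042, -0.149, -0.66])]
320 [(260, [0.109, 0.101, -0.397]), (300, [0.432, -0.028, 0.245]), (310, [0.431, -0.032, 0.244]), (316, [0.432, -0.034, 0.246]), (323, [0.418, -0.037, 0.217]), (330, [0.432, -0.04, 0.245]), (340, [0.432, -0.044, 0.245]), (360, [-0.023, -0.151, -0.66])]
340 [(260, [0.11, 0.087, -0.307]), (300, [0.432, -0.028, 0.26]), (310, [0.432, -0.032, 0.261]), (316, [0.432, -0.034, 0.261]), (323, [0.395, -0.037, 0.196]), (330, [0.433, -0.039, 0.262]), (340, [0.433, -0.043, 0.262]), (360, [0.111, -0.113, -0.307])]
```

View pics/b_w2.png

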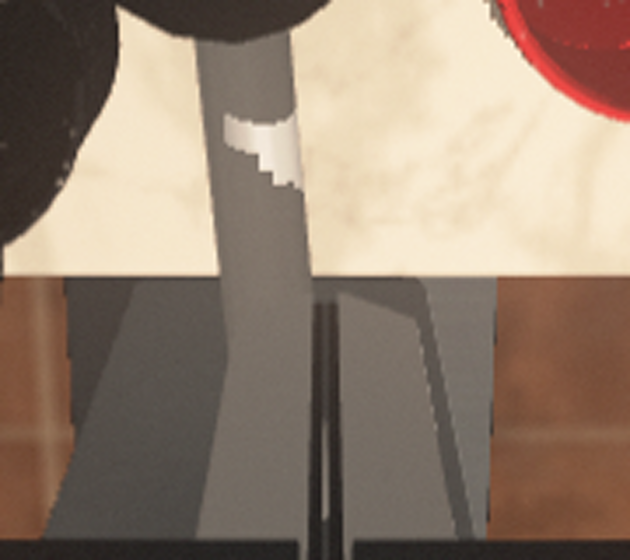

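View pics/b_s2.png

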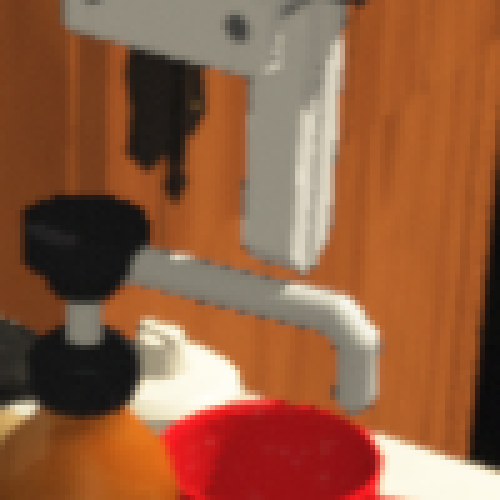

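The picture shows the closed fingertips ending at z ≈ 0.205, just above the tube. That is about 20 mm higher than the reported TCP (0.183). So the fingers passed over the spout, which has not moved. I'll lift, go back, and go lower.

Request:
step_arm:
  steps:
    - {"x": 0.0, "y": 0.0, "z": -0.035, "ax": 0.0, "ay": 0.0, "az": 0.0, "claw": 0.0}
    - {"x": 0.0, "y": -0.01, "z": -0.01, "ax": 0.0, "ay": 0.0, "az": 0.0, "claw": 0.0}
    - {"x": 0.0, "y": -0.035, "z": 0.0, "ax": 0.0, "ay": 0.0, "az": 0.0, "claw": 0.0}
    - {"x": 0.0, "y": -0.03, "z": 0.0, "ax": 0.0, "ay": 0.0, "az": 0.0, "claw": 0.0}
    - {"x": 0.0, "y": 0.0, "z": 0.0, "ax": 0.0, "ay": 0.0, "az": 0.0, "claw": 0.0}

```text
time_s: 3.35
ee_pos: [0.4232, 0.0432, 0.231]
eef_rot: [-3.141, -0.006, 0.0]
force: [1.0, -0.3, -0.7]
grip_width: 0.0008
```

```bash
cat > tip.py <<'E'
from h import *
import sys
o=ctrl.get_obs();T=o['ee_pos'];print(T,o['force'],o['time_s'])
for n in ("scene","side"):
    p,d=vision.camera(n);P=cloud(cam(n),d);cv2.imwrite(f"pics/{sys.argv[1]}_{n}.png",p[:,:,::-1])
    m=(d>0)&(abs(P[...,0]-T[0])<.03)&(abs(P[...,1]-T[1])<.03)&(P[...,2]>T[2]-.02)&(P[...,2]<T[2]+.06)
    q=P[m];print(n,len(q),q.min(0),q.max(0))
E
python3 tip.py c
```

```text
[0.42321641 0.04321796 0.23097513] [ 0.99376253 -0.34129461 -0.70391802] 3.35
scene 453 [0.41163963 0.0306576  0.25103487] [0.4336941  0.0589528  0.29096133]
side 319 [0.41253427 0.02982303 0.25417981] [0.43357045 0.05849225 0.29079303]
```

Request:
step_arm:
  steps:
    - {"x": 0.0, "y": 0.0, "z": 0.03, "ax": 0.0, "ay": 0.0, "az": 0.0, "claw": 0.0}
    - {"x": 0.0, "y": 0.0, "z": 0.03, "ax": 0.0, "ay": 0.0, "az": 0.0, "claw": 0.0}
    - {"x": 0.0, "y": 0.0, "z": 0.01, "ax": 0.0, "ay": 0.0, "az": 0.0, "claw": 0.0}
    - {"x": 0.0, "y": 0.0, "z": 0.0, "ax": 0.0, "ay": 0.0, "az": 0.0, "claw": 0.0}

```text
time_s: 3.78
ee_pos: [0.4242, 0.0389, 0.1587]
eef_rot: [3.141, -0.008, 0.0]
force: [0.5, -0.7, 0.1]
grip_width: 0.0006
```

```bash
python3 tip.py d
```

```text
[0.42418603 0.03886904 0.15870712] [ 0.5010133  -0.6504823   0.07645014] 3.7833
scene 367 [0.41275912 0.02629807 0.17898023] [0.43289881 0.05417327 0.21867837]
side 256 [0.41373019 0.02789148 0.18175397] [0.43366684 0.05493793 0.21860432]
```

Request:
step_arm:
  steps:
    - {"x": 0.0, "y": 0.018, "z": 0.0, "ax": 0.0, "ay": 0.0, "az": 0.0, "claw": 0.0}
    - {"x": 0.0, "y": 0.014, "z": 0.0, "ax": 0.0, "ay": 0.0, "az": 0.0, "claw": 0.0}
    - {"x": -0.001, "y": 0.008, "z": 0.0, "ax": 0.0, "ay": 0.0, "az": 0.0, "claw": 0.0}
    - {"x": -0.001, "y": 0.008, "z": 0.0, "ax": 0.0, "ay": 0.0, "az": 0.0, "claw": 0.0}
    - {"x": -0.001, "y": 0.008, "z": 0.0, "ax": 0.0, "ay": 0.0, "az": 0.0, "claw": 0.0}

```text
time_s: 4.3
ee_pos: [0.424, -0.0198, 0.1654]
eef_rot: [3.141, -0.017, 0.001]
force: [0.4, 1.2, -0.9]
grip_width: 0.0004
```

```bash
python3 tip.py e
```

```text
[ 0.42396806 -0.01976581  0.16543495] [ 0.37424463  1.24341891 -0.85425633] 4.3
scene 559 [ 0.39401801 -0.04909162  0.1645955 ] [ 0.45383479 -0.00477976  0.22537196]
side 459 [ 0.39404186 -0.04913179  0.16743688] [ 0.45335831 -0.00386673  0.22491034]
```

View pics/e_scene.png

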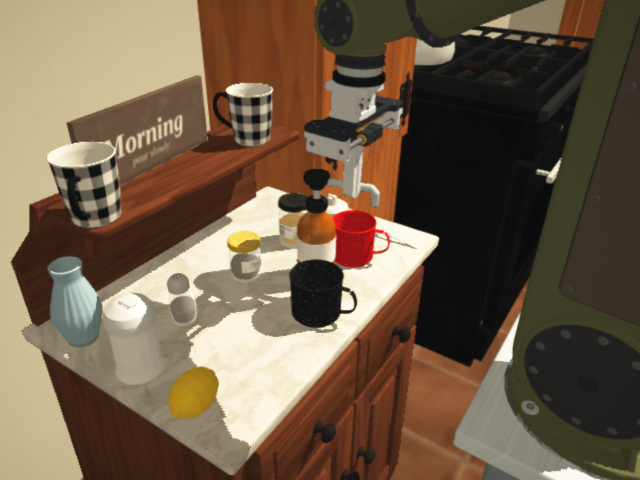

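The fingers are now in front of the tube, and the nose has moved to about (375,195), so the push is working. I'll continue along the arc.

Request:
step_arm:
  steps:
    - {"x": 0.0, "y": 0.008, "z": 0.005, "ax": 0.0, "ay": 0.0, "az": 0.0, "claw": 0.0}
    - {"x": 0.0, "y": 0.009, "z": 0.002, "ax": 0.0, "ay": 0.0, "az": 0.0, "claw": 0.0}
    - {"x": 0.002, "y": 0.009, "z": 0.002, "ax": 0.0, "ay": 0.0, "az": 0.0, "claw": 0.0}
    - {"x": 0.005, "y": 0.008, "z": 0.002, "ax": 0.0, "ay": 0.0, "az": 0.0, "claw": 0.0}
    - {"x": 0.005, "y": 0.007, "z": 0.002, "ax": 0.0, "ay": 0.0, "az": 0.0, "claw": 0.0}

```text
time_s: 4.82
ee_pos: [0.4366, -0.0633, 0.1518]
eef_rot: [3.141, -0.018, 0.002]
force: [0.4, 0.7, -0.2]
grip_width: 0.0005
```

```bash
python3 m.py f
```

```text
scene 376 [206. 210. 215. 230. 236.] zmax 0.20792883617032404
side 312 [207. 210. 217. 232. 239.] zmax 0.20794042124230006
wrist 5568 [218. 232. 237. 241. 246.] zmax 0.20799840863234317
[ 0.43663213 -0.06333039  0.15178593] [ 0.4310082   0.70814291 -0.24637681] 4.8167
```

View pics/f_wrist.png

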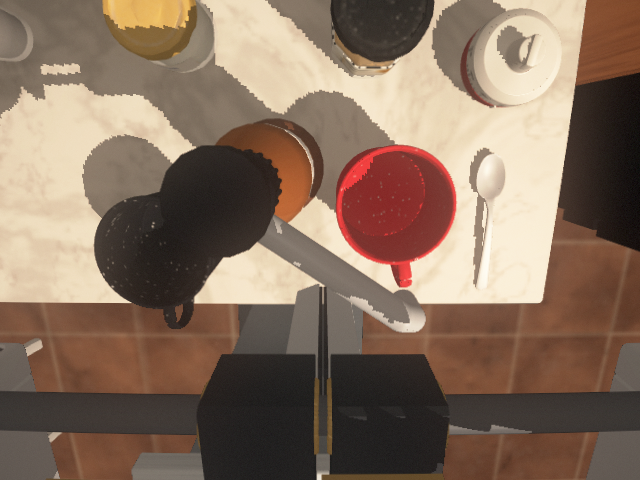

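The wrist picture shows the spout at about 239°, with the nose at (410,312) and the red mug's mouth centred at (397,205). I'll refine these numbers.

```bash
cat > w.py <<'E'
from h import *
import sys
def wr(tag):
    z=np.load(f"{tag}_wrist.npz");p,P=z['p'],z['P'];hsv=cv2.cvtColor(p,cv2.COLOR_RGB2HSV)
    u=np.arange(640)[None]+0*P[...,0]
    red=((hsv[...,0]<6)|(hsv[...,0]>174))&(hsv[...,1]>150)&(P[...,0]>.3)&(P[...,2]>-.01)&(P[...,2]<.1)
    rim=P[red&(P[...,2]>.074)]; 
    c,r=fitcirc(rim[:,:2]); k=np.hypot(*(rim[:,:2]-c).T)<.05
    c,r=fitcirc(rim[k][:,:2]); print("red",c,r,rim[:,2].max(),k.sum())
    hd=(hsv[...,2]<60)&(P[...,2]>.200)&(P[...,2]<.215)&(P[...,0]>.45)
    q=P[hd]; m=hd.astype(np.uint8)*255; ct=max(cv2.findContours(m,0,1)[0],key=cv2.contourArea)[:,0]
    print("head",fitcirc(P[ct[:,1],ct[:,0]][:,:2]),q.mean(0),np.median(q[:,2]))
    ax=fitcirc(P[ct[:,1],ct[:,0]][:,:2])[0]
    rr=np.hypot(P[...,0]-ax[0],P[...,1]-ax[1])
    sp=(hsv[...,1]<60)&(P[...,2]>.189)&(P[...,2]<.21)&(rr>.028)&(rr<.112)&(P[...,1]<ax[1]+.0)
    sp=cv2.morphologyEx(sp.astype(np.uint8),cv2.MORPH_OPEN,np.ones((3,3)))
    n,l,s,_=cv2.connectedComponentsWithStats(sp); i=1+np.argmax(s[1:,4]); q=P[l==i]
    rq=rr[l==i]; t=q[rq<.085]; a=np.degrees(np.arctan2(t[:,1].mean()-ax[1],t[:,0].mean()-ax[0]))%360
    vt=np.linalg.svd(t[:,:2]-t[:,:2].mean(0))[2][0]
    print("spout",len(q),a,np.degrees(np.arctan2(*vt[::-1]))%180+180,"zmax",q[:,2].max(),"far",rq.max())
    th=np.radians(a);out=ax+.1*np.array([np.cos(th),np.sin(th)])
    print("outlet",out,"mug dir",np.degrees(np.arctan2(*(c-ax)[::-1]))%360,np.linalg.norm(c-ax),"off",np.linalg.norm(out-c))
wr(sys.argv[1])
E
python3 w.py f; python3 w.py b
```

```text
red [ 0.46840736 -0.11532004] 0.04084183712943578 0.08436415811354825 2243
head (array([ 0.49083255, -0.02189185]), np.float64(0.021091028672139505)) [ 0.49161014 -0.02255803  0.20943445] 0.20956204457109873
spout 5589 235.18588335839883 232.84760427997787 zmax 0.20978938185846047 far 0.10615972774974182
outlet [ 0.43374097 -0.10399271] mug dir 256.502859583686 0.09608182131589806 off 0.03647008888816631
red [ 0.46845644 -0.11619728] 0.04088256251158377 0.08371965102565232 1841
head (array([ 0.49209805, -0.02252276]), np.float64(0.019714075698519243)) [ 0.49240706 -0.02280693  0.20902332] 0.2090314161267581
spout 1518 186.86055103737604 181.77390719454226 zmax 0.20930283151257043 far 0.06457999313778562
outlet [ 0.39281407 -0.03446809] mug dir 255.83546774472865 0.09661180816533943 off 0.11136170710299664
```

Request:
step_arm:
  steps:
    - {"x": 0.005, "y": 0.005, "z": -0.003, "ax": 0.0, "ay": 0.0, "az": 0.0, "claw": 0.0}
    - {"x": 0.006, "y": 0.005, "z": -0.002, "ax": 0.0, "ay": 0.0, "az": 0.0, "claw": 0.0}
    - {"x": 0.006, "y": 0.003, "z": 0.0, "ax": 0.0, "ay": 0.0, "az": 0.0, "claw": 0.0}
    - {"x": 0.003, "y": 0.001, "z": 0.0, "ax": 0.0, "ay": 0.0, "az": 0.0, "claw": 0.0}
    - {"x": 0.0, "y": 0.0, "z": 0.0, "ax": 0.0, "ay": 0.0, "az": 0.0, "claw": 0.0}

```text
time_s: 5.38
ee_pos: [0.4585, -0.0778, 0.1577]
eef_rot: [3.141, -0.017, 0.002]
force: [-1.3, 1.1, -0.2]
grip_width: 0.0002
```

```bash
python3 m.py g; python3 w.py g
```

```text
scene 314 [229. 233. 238. 251. 258.] zmax 0.20797497337836873
side 258 [228. 234. 239. 253. 261.] zmax 0.20780645500125033
wrist 4951 [246. 254. 259. 262. 268.] zmax 0.2079986689563064
[ 0.45852695 -0.07775964  0.15769648] [-1.25189528  1.13187392 -0.20485384] 5.3833
red [ 0.46911213 -0.11584532] 0.04080988276182698 0.08404036025788686 1325
head (array([ 0.49143852, -0.02253004]), np.float64(0.021175609994001525)) [ 0.49259734 -0.02377421  0.20901838] 0.20926623645511627
spout 5774 254.86339492397852 255.11154719548009 zmax 0.20981686238709485 far 0.10559050736724272
outlet [ 0.46532639 -0.11906064] mug dir 256.5444958011494 0.0959489895772768 off 0.00496690478615827
```

View pics/g_wrist.png

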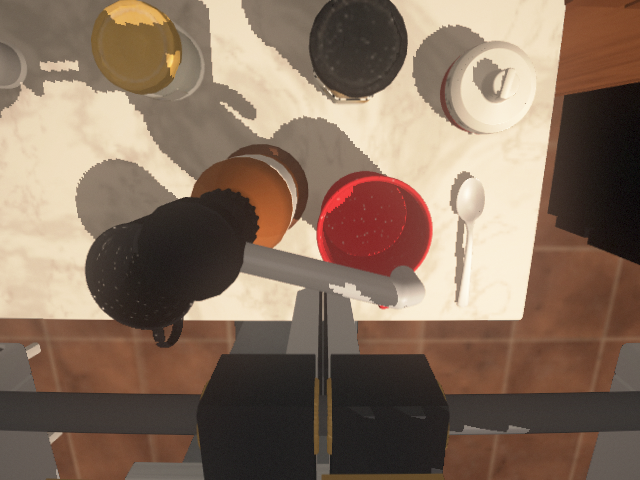

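The spout is at 255° and the mug at 256.5°. The outlet is about 5 mm from the mouth's centre, so this is good. I'll back off, rise, and go over the pump head.

Request:
step_arm:
  steps:
    - {"x": -0.015, "y": 0.0, "z": 0.0, "ax": 0.0, "ay": 0.0, "az": 0.0, "claw": 0.0}
    - {"x": -0.015, "y": 0.0, "z": -0.005, "ax": 0.0, "ay": 0.0, "az": 0.0, "claw": 0.0}
    - {"x": 0.0, "y": 0.0, "z": -0.035, "ax": 0.0, "ay": 0.0, "az": 0.0, "claw": 0.0}
    - {"x": 0.0, "y": 0.0, "z": -0.035, "ax": 0.0, "ay": 0.8, "az": 0.0, "claw": 0.0}
    - {"x": 0.0, "y": 0.0, "z": -0.01, "ax": 0.0, "ay": 0.0, "az": 0.0, "claw": 0.0}

```text
time_s: 5.95
ee_pos: [0.4225, -0.0761, 0.2419]
eef_rot: [-3.14, -0.024, 0.003]
force: [0.1, 0.2, 0.9]
grip_width: 0.0006
```

Request:
step_arm:
  steps:
    - {"x": 0.02, "y": -0.018, "z": 0.0, "ax": 0.0, "ay": 0.0, "az": 0.0, "claw": 0.0}
    - {"x": 0.02, "y": -0.018, "z": 0.0, "ax": 0.0, "ay": 0.0, "az": 0.0, "claw": 0.0}
    - {"x": 0.02, "y": -0.018, "z": 0.0, "ax": 0.0, "ay": 0.0, "az": 0.0, "claw": 0.0}
    - {"x": 0.0, "y": 0.0, "z": 0.0, "ax": 0.0, "ay": 0.0, "az": 0.0, "claw": 0.0}
    - {"x": 0.0, "y": 0.0, "z": 0.0, "ax": 0.0, "ay": 0.0, "az": 0.0, "claw": 0.0}

```text
time_s: 6.37
ee_pos: [0.4849, -0.0196, 0.249]
eef_rot: [3.141, -0.034, 0.002]
force: [-0.2, -0.2, 0.7]
grip_width: 0.0002
```

```bash
python3 tip.py i; python3 m.py i2
```

```text
[ 0.48491159 -0.01957392  0.24897479] [-0.19923316 -0.20336708  0.6508487 ] 6.3667
scene 401 [ 0.47204374 -0.03104143  0.26837594] [ 0.49279358 -0.00411795  0.30894145]
side 307 [ 0.47252616 -0.03180463  0.27228365] [ 0.49331519 -0.00311522  0.30892024]
scene 202 [250. 252. 254. 256. 260.] zmax 0.2033538087274872
side 192 [250. 252. 254. 257. 261.] zmax 0.2067009078055042
wrist 1632 [253. 256. 259. 262. 267.] zmax 0.2062604737839105
[ 0.48444501 -0.02018162  0.24896674] [-0.48696244  0.70890502  0.07118915] 6.4667
```

Request:
step_arm:
  steps:
    - {"x": 0.004, "y": 0.002, "z": 0.0, "ax": 0.0, "ay": -1.8, "az": 0.0, "claw": 0.0}
    - {"x": 0.003, "y": 0.0, "z": 0.02, "ax": 0.0, "ay": 0.0, "az": 0.0, "claw": 0.0}
    - {"x": 0.0, "y": 0.0, "z": 0.02, "ax": 0.0, "ay": 0.0, "az": 0.0, "claw": 0.0}
    - {"x": 0.0, "y": 0.0, "z": 0.005, "ax": 0.0, "ay": 0.0, "az": 0.0, "claw": 0.0}
    - {"x": 0.0, "y": 0.0, "z": 0.0, "ax": 0.0, "ay": 0.0, "az": 0.0, "claw": 0.0}

```text
time_s: 7.03
ee_pos: [0.4906, -0.0253, 0.2047]
eef_rot: [3.141, -0.005, -0.004]
force: [-0.0, 0.3, 0.6]
grip_width: 0.0004
```

Request:
step_arm:
  steps:
    - {"x": 0.0, "y": -0.003, "z": 0.007, "ax": 0.0, "ay": 0.0, "az": 0.0, "claw": 0.0}
    - {"x": 0.0, "y": 0.0, "z": 0.007, "ax": 0.0, "ay": 0.0, "az": 0.0, "claw": 0.0}
    - {"x": 0.0, "y": 0.0, "z": 0.006, "ax": 0.0, "ay": 0.0, "az": 0.0, "claw": 0.0}
    - {"x": 0.0, "y": 0.0, "z": 0.006, "ax": 0.0, "ay": 0.0, "az": 0.0, "claw": 0.0}

```text
time_s: 7.37
ee_pos: [0.4915, -0.0227, 0.1802]
eef_rot: [3.14, -0.01, -0.005]
force: [-2.9, 0.0, 4.8]
grip_width: 0.0002
```

Request:
step_arm:
  steps:
    - {"x": 0.0, "y": 0.0, "z": 0.006, "ax": 0.0, "ay": 0.0, "az": 0.0, "claw": 0.0}
    - {"x": 0.0, "y": 0.0, "z": 0.005, "ax": 0.0, "ay": 0.0, "az": 0.0, "claw": 0.0}

```text
time_s: 7.53
ee_pos: [0.4916, -0.0227, 0.169]
eef_rot: [3.14, -0.01, -0.005]
force: [-3.2, 0.5, 7.6]
grip_width: 0.0004
```

Request:
step_arm:
  steps:
    - {"x": 0.0, "y": 0.0, "z": 0.003, "ax": 0.0, "ay": 0.0, "az": 0.0, "claw": 0.0}

```text
time_s: 7.62
ee_pos: [0.4925, -0.0228, 0.168]
eef_rot: [3.139, -0.014, -0.005]
force: [-14.4, -0.7, 48.5]
grip_width: 0.0007
```

The head is on its stop: the force jumped to 48 N while z stayed at 0.168. I'll release now.

Request:
step_arm:
  steps:
    - {"x": 0.0, "y": 0.0, "z": -0.006, "ax": 0.0, "ay": 0.0, "az": 0.0, "claw": 0.0}
    - {"x": 0.0, "y": 0.0, "z": -0.01, "ax": 0.0, "ay": 0.0, "az": 0.0, "claw": 0.0}
    - {"x": 0.0, "y": 0.0, "z": -0.02, "ax": 0.0, "ay": 0.0, "az": 0.0, "claw": 0.0}
    - {"x": 0.0, "y": 0.0, "z": -0.03, "ax": 0.0, "ay": 0.0, "az": 0.0, "claw": 0.0}
    - {"x": 0.0, "y": 0.0, "z": -0.03, "ax": 0.0, "ay": 0.0, "az": 0.0, "claw": 0.0}

```text
time_s: 8.03
ee_pos: [0.4899, -0.0224, 0.2631]
eef_rot: [3.14, -0.009, -0.004]
force: [-0.2, 0.5, -0.3]
grip_width: 0.0006
```

Request:
step_arm:
  steps:
    - {"x": -0.03, "y": 0.0, "z": -0.01, "ax": 0.0, "ay": 0.0, "az": 0.0, "claw": 0.0}
    - {"x": -0.03, "y": 0.0, "z": 0.0, "ax": 0.0, "ay": 0.0, "az": 0.0, "claw": 0.0}
    - {"x": -0.03, "y": 0.0, "z": 0.0, "ax": 0.0, "ay": 0.0, "az": 0.0, "claw": 0.0}
    - {"x": 0.0, "y": 0.0, "z": 0.0, "ax": 0.0, "ay": 0.0, "az": 0.0, "claw": 0.0}

```text
time_s: 8.37
ee_pos: [0.3991, -0.022, 0.2771]
eef_rot: [3.139, -0.018, -0.004]
force: [0.8, 0.4, 0.2]
grip_width: 0.0002
```

```bash
python3 m.py j; python3 w.py j
```

```text
scene 203 [249. 253. 254. 256. 260.] zmax 0.2033225600966479
side 189 [250. 253. 254. 257. 261.] zmax 0.20687653247608384
wrist 1638 [248. 252. 255. 258. 262.] zmax 0.20607116812560677
[ 0.39908984 -0.02202037  0.27713688] [0.7779874  0.43589709 0.20936173] 8.3667
red [ 0.46504607 -0.1154908 ] 0.04114483516406034 0.08426407597378666 827Traceback (most recent call last):
  File "w.py", line 23, in <module>
    wr(sys.argv[1])
    ~~^^^^^^^^^^^^^
  File "w.py", line 11, in wr
    q=P[hd]; m=hd.astype(np.uint8)*255; ct=max(cv2.findContours(m,0,1)[0],key=cv2.contourArea)[:,0]
                                           ~~~^^^^^^^^^^^^^^^^^^^^^^^^^^^^^^^^^^^^^^^^^^^^^^^^
ValueError: max() iterable argument is empty
```

View pics/j_scene.png

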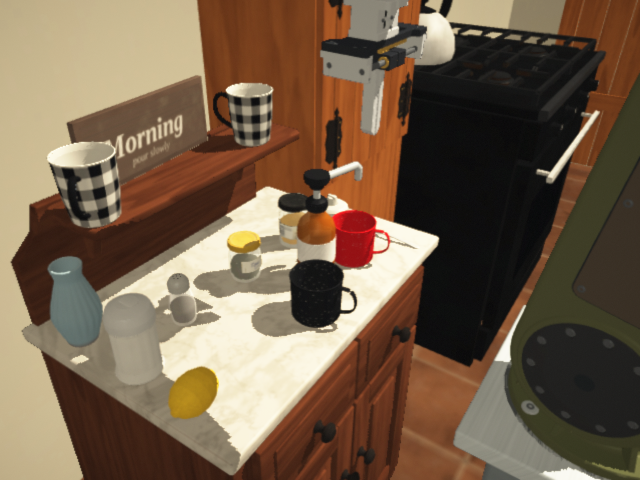

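View pics/j_wrist.png

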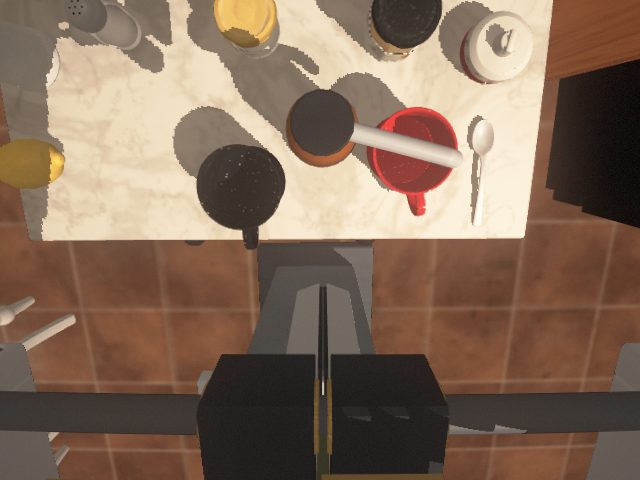

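Run:
```python
from h import *
for f in("j_scene","j_side"):
    P=np.load(f+".npz")['P']; rr=np.hypot(P[...,0]-.491,P[...,1]+.022); q=P[(rr<.015)&(P[...,2]>.18)&(P[...,2]<.22)]; print(f,np.median(q[:,2]),len(q))
    P0=np.load(f[2:]+"0.npz");P0=cloud(cam(f[2:]),P0['d']); rr=np.hypot(P0[...,0]-.491,P0[...,1]+.022); q=P0[(rr<.015)&(P0[...,2]>.18)&(P0[...,2]<.22)]; print("start",np.median(q[:,2]))
from station import ticket
print(ticket.hand_in())
```

```text
j_scene 0.2071875766765562 144
start 0.20718669060537115
j_side 0.20942934423278234 156
start 0.20946422150591992
the job is handed in; nothing more can be done
None
```

The spout is over the red mug, I pumped once there, and the job is handed in. It took about 8.5 s of the 40 s.

**What I did**
- I pushed the spout sideways with the closed fingers, from about 186° to 255° (measured anticlockwise from world +x).
- I then backed off, pressed the pump head down to its stop with the closed fingertips, and released it.

**Last checks**
- **Spout position:** before the press, the outlet was about 5 mm from the centre of the mug's mouth. After the press, the spout angle was unchanged at about 254–255°.
- **Full press:** force rose from 4.8 N to 7.6 N, then jumped to 48 N while z stayed at 0.168 m. That fits the full 18 mm travel.
- **Pump back up:** the head's height matches the start within 0.1 mm in both fixed cameras.
- **Mugs:** both are standing. The red mug's fitted centre stayed within about 4 mm. I checked the black mug only by eye in the pictures.
- **Arm:** it ended clear of everything.

**What went wrong or disagreed**
- **First push missed:** the closed fingertips end about 20 mm higher than the reported TCP, so they passed just over the spout. The forces I read then were about 1 N or less, under the pump's 3 N start, but I only had readings at the end of each call.
- **Hard press on the stop:** it peaked at 48.5 N through the fingertips. That is above the 40 N limit given for the arm and gripper body, though only the fingertips were in contact.
- **One failed check:** the final wrist-camera head fit did not run, so I used the two fixed cameras instead.

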